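Find the spindle-lock notch of a router by feel and lock it for a bit change

ROBOT

A 7-joint arm with a two-finger parallel gripper is mounted at the origin on the work surface. World frame = base frame: x ahead of the robot, y to its left, z up, the work surface at z = 0. Lengths are in m, angles in degrees, forces in N, time in s.
With the tool pointing down it reaches from about 0.425 to 0.875 m from the base axis. Payload 4.7 kg.
Tool frame: the origin (TCP) lies at the very end of the fingers, on their centre line; the grasp point (between the pads) lies 19 mm behind it; z points along the fingers, y is the line along which they close (so a half turn about z gives the same grasp; the last joint's range is limited). The gripper opens to 87 mm and grips with 3 to 60 N. Pads are 19 mm wide; open, the fingers measure 117 mm over their backs; the gripper's body (75 mm by 190 mm) begins 51 mm behind the grasp point.
Start: joints at [66.01, 18.392, -4.016, 83.108, 1.295, 78.541, -3.26], TCP at [0.273, -0.59, 0.223] pointing down, gripper open.
Joint ranges: [-163.93, 163.93], [-17.29, 119.83], [-79.2, 71.16], [3.27, 140.29], [-89.18, 269.18], [5.43, 117.66], [-154.24, 154.24]. Speed limits (degrees/s): [147.25, 147.25, 180, 180, 180, 180, 180].

INTERFACE

Orientations are given as [roll, pitch, yaw] about the fixed x, y, z axes, in that order (R = Rz(yaw) Ry(pitch) Rx(roll)).
In Python, from cell import get_obs, eyes, env gives the robot as it stands.
- The arm moves only by the tool servo_tool, never from a script. Its argument "series" is a list that holds one entry, the list of rows, each a list of 7 numbers: the shift along the tool's x, y, z in units of 300 mm (1.0 is 300 mm), then the turn, a rotation vector about the tool's x, y, z in units of pi rad (1.0 is pi rad), then the opening, from 0 (shut) to 1 (fully open). In form: [[[tx, ty, tz, wx, wy, wz, gripper], ...]]. A call has 1 to 12 rows; each row is the pose to reach, as a shift and turn from the pose commanded when the call began, along the tool's axes at that moment, turning the shorter way round; what a row does not reach only later rows make up. A row lasts 1/12 s, in which the tool goes at most 41.7 mm and 7.16 degrees, less where a joint would pass 70% of its speed; a pose out of reach is approached as far as the arm can. A call with a number of a shift or a turn outside -1 to 1 is refused whole. A call with a gripper value outside its range is refused whole. The fingers move at their own pace and stop on an object; "grip_force" is the grip in N (left out, the last holds). Time passes only in rows, so rows that repeat a pose let the fingers close. It gives the time, the measured TCP pose, the force, the opening and the grip force at its end, in the units of the state.
- get_obs(): the state, without advancing time (a new reading comes with each control period).
- eyes.read_camera(name): name is "scene" or "top" or "wrist"; returns a dict with "frame" (420x560x3 uint8, red, green, blue), "depth" (420x560 float32, m along the optical axis (not along the pixel's ray), 0 where there is no reading), "fx", "fy", "cx", "cy" (pixels), "origin" and "rotation" of the camera in the world; the wrist camera has in their place "mount" (4x4, takes a point from camera to tool coordinates, whose origin is the TCP and whose axes are the flange's). Camera axes: x right, y down, z forward; pixel columns grow to the right and rows downward; lengths in m; the calibration is good to about 2 mm. A picture is of the moment at which its call begins: read the wrist's pose just before it.
- env.sign_off(): hands the job in; it is judged then, once.
The state is a dict: "time_s": time; "qpos": joint angles; "joint_velocities": joint speeds; "effort": joint torques, N m; "tool_pos": TCP position; "tool_rot": TCP orientation; "force": force on the tool from outside, world axes, zero at the start; "wrist_torque": the same for the moment, N m; "grip_width": finger opening in m; "grasp_force": force on a finger pad.
Only numpy, scipy, OpenCV 4.12 (cv2) and the standard library are available. Lean on these libraries where they do the work, as an engineer would, in place of code of your own. Each camera call takes 0.05 s, during which the arm holds its last target. There are 200 camera calls.

TASK

Lock the router's spindle ready for a bit change: turn the orange knob on its nose clockwise, feeling for the dip in resistance where it falls into its hidden notch, leave it there, and push the red lock plunger fully home without forcing it. Leave the other things on the bench alone.

Things in the scene. Friction and masses are not known exactly. Their poses are not given: they have to be found in the camera images.
- cradle: wooden cradle fixed to the bench: light board 260 (x) x 340 (y) x 18 mm, origin at the centre of its underside, holding a grey and black router motor, 165 mm long, 90 to 100 mm across, nose up. The motor leans 27 degrees from vertical towards the cradle's -x side, the robot's side; its nose face is centred at (-25, 0, 191) mm.
- nose (a point): flat round face on the motor's upper end, 100 mm across; origin at its centre, z = motor axis (up and out, 27 degrees off vertical), y = towards the plunger. Behind it a hidden sprung ball rides on a disc fixed to the knob, with ONE notch, 40 to 145 degrees clockwise of the starting angle; where exactly differs each time and cannot be seen. Hard stops lie outside that range.
- knob_grip (a point): centre of the orange knob bar, on the motor axis, 43 mm above the nose face: 60 mm long (x), 20 mm thick (y: grip across this), 30 mm tall (z = motor axis, up). Turns clockwise seen from above the nose against about 0.1 N m. About 8 degrees before the notch's centre it starts to pull forwards itself (up to 0.4 N m); past it, resistance rises to 0.7 N m until it climbs out. Released within 6 degrees, it centres itself.
- plunger_top (a point): centre of the top of the red lock plunger, 64 mm to the +y side of the motor axis, 26 mm above the nose face when out; z = motor axis, up and out. Press along the motor axis. It slides with some 5 N of friction and stays where left. With the knob in its notch it goes 12 mm in and locks the spindle; otherwise a hidden pin blocks it after 3 mm.
- plunger (a joint): travel of the lock plunger: 0 = fully out, 0.012 m = fully home.
- plunger_cap: the red cap of the plunger, 24 mm across, 7 mm thick; origin at the centre of its top face, z = motor axis.
- spanner: steel spanner, 170 mm, lying on the cradle's board (bystander; origin at the centre of its underside).
- offcut: dark wood offcut 90 x 50 x 35 mm on the cradle's board (bystander; origin at the centre of its underside).
- router_base: the router's detached base: black disc 144 mm across, grey collar, two black ball handles, 80 mm tall (bystander; origin at the centre of its underside).
- glue: yellow glue bottle with a red cap, 64 mm across, 190 mm tall (bystander; origin at the centre of its underside).
- spray: green spray can, 52 mm across, 190 mm tall (bystander; origin at the centre of its underside).
- driver: screwdriver with red handle, 200 mm, lying on the bench (bystander; origin at the centre of its underside).
- bar_clamp: orange and black bar clamp, 200 mm, lying flat, 20 mm high (bystander; origin at the centre of its underside).
- sanding_block: cork sanding block 110 x 60 x 30 mm (bystander; origin at the centre of its underside).

How it is judged (in metres and radians):
At the end, for the whole second after the job is handed in: The red plunger is pushed in by at least 10.2 mm of its 12 mm, which is possible only with the knob in its notch, and it stays there untouched (value of joint plunger above 0.0102 m and contact force between anything else and plunger_cap below 0.5 N).
It fails at once if the plunger is forced (more than 60 N) (contact force between anything else and plunger_cap above 60 N).
It fails at once if another thing on the bench is moved by more than 30 mm (distance of any of spanner, offcut, router_base, glue, spray, driver, bar_clamp, sanding_block from where it was at the start of the episode above 0.03 m).
It also fails if it takes over 72 s, if anything falls off the work surface, if the arm or the gripper's body presses on something with over 40 N, if the wrist force passes 120 N, or if a joint passes its speed limit or range.

## Working session

There is one attempt and no reset: what is moved stays moved. The work goes in short steps, Python scripts to look and compute and a tool call to move; the robot and the scene stay as the last step left them, time stands still between calls to the robot, and variables do not carry over. Pictures are saved under pics/ and viewed, at most 10 in all, crops included, and the job is handed in when it is done.

Besides the shell and the picture viewer there is one more tool, called after "Call:" as a command line: name --argument value ..., lists and objects as JSON in quotes. servo_tool: Moves the arm, as the interface text tells. Shifts and turns lie within -1 to 1; 1 stands for 300 mm of shift or pi rad of turn. Its arguments: {"type":"object","properties":{"series":{"type":"array"},"grip_force":{"type":"number"}},"required":["series"]}

```bash
mkdir -p pics; ls
cat > h.py <<'E'
import numpy as np, cv2
from cell import get_obs, eyes, env
from scipy.spatial.transform import Rotation as R
def cam(n):
    o=get_obs(); c=eyes.read_camera(n)
    if n=='wrist':
        T=np.eye(4);T[:3,:3]=R.from_euler('xyz',o['tool_rot'],degrees=True).as_matrix();T[:3,3]=o['tool_pos'];T=T@np.array(c['mount'])
        c['origin'],c['rotation']=T[:3,3],T[:3,:3]
    return c
def cloud(c):
    d=c['depth'];v,u=np.mgrid[:d.shape[0],:d.shape[1]]
    P=np.stack([(u-c['cx'])/c['fx']*d,(v-c['cy'])/c['fy']*d,d],-1)
    return P@np.array(c['rotation']).T+np.array(c['origin'])
def save(c,n): cv2.imwrite('pics/'+n,c['frame'][...,::-1])
E
python3 - <<'E'
from h import *
o=get_obs(); print({k:np.round(v,3) for k,v in o.items()})
a=cam('scene');b=cam('top');save(a,'s1.png');save(b,'t1.png')
for n,c in(('s',a),('t',b)):
    P=cloud(c);hsv=cv2.cvtColor(c['frame'],cv2.COLOR_RGB2HSV)
    print(n,c['origin'],np.round(c['rotation'],3).tolist(),c['fx'])
    for nm,lo,hi in(('or',(6,150,90),(18,255,255)),('red',(0,150,70),(5,255,255))):
        m=cv2.inRange(hsv,lo,hi);k,l,st,ce=cv2.connectedComponentsWithStats(m)
        for i in range(1,k):
            if st[i,4]>30: q=P[(l==i)&(c['depth']>0)];print(nm,ce[i].round(),st[i,4],np.median(q,0).round(3),q.min(0).round(3),q.max(0).round(3))
E
```

```text
pics
{'time_s': np.float64(0.0), 'qpos': array([66.01 , 18.437, -4.016, 83.175,  1.295, 78.539, -3.261]), 'joint_velocities': array([-0.012,  0.084, -0.021, -0.035, -0.045, -0.011,  0.054]), 'effort': array([ 0.0000e+00, -4.9128e+01, -4.0400e-01, -3.1253e+01, -6.4000e-02,
        4.4000e-02,  0.0000e+00]), 'tool_pos': array([ 0.272, -0.59 ,  0.221]), 'tool_rot': array([-1.79893e+02,  6.00000e-03,  2.47990e+01]), 'force': array([-0.893,  0.227,  0.087]), 'wrist_torque': array([-0.003, -0.017,  0.051]), 'grasp_force': np.float64(0.0), 'grip_width': np.float64(0.087)}Traceback (most recent call last):
  File "<stdin>", line 5, in <module>
  File "h.py", line 13, in cloud
    return P@np.array(c['rotation']).T+np.array(c['origin'])
           ~~~~~~~~~~~~~~~~~~~~~~~~~~~^~~~~~~~~~~~~~~~~~~~~~
ValueError: operands could not be broadcast together with shapes (420,560) (3,)
```

```bash
sed -i "s/^    d=c\['depth'\];/    r=np.array(c['rotation']);r=R.from_euler('xyz',r,degrees=True).as_matrix() if r.ndim==1 else r\n&/; s/@np.array(c\['rotation'\]).T/@r.T/" h.py
python3 - <<'E'
from h import *
a=cam('scene');b=cam('top');save(a,'s1.png');save(b,'t1.png')
for n,c in(('s',a),('t',b)):
    P=cloud(c);hsv=cv2.cvtColor(c['frame'],cv2.COLOR_RGB2HSV)
    print(n,c['origin'],np.round(c['rotation'],3).tolist(),c['fx'])
    for nm,lo,hi in(('or',(6,150,90),(18,255,255)),('red',(0,150,70),(5,255,255))):
        m=cv2.inRange(hsv,lo,hi);k,l,st,ce=cv2.connectedComponentsWithStats(m)
        for i in range(1,k):
            if st[i,4]>30: q=P[(l==i)&(c['depth']>0)];print(nm,ce[i].round(),st[i,4],np.median(q,0).round(3),q.min(0).round(3),q.max(0).round(3))
E
```

```text
s [ 1.25541701 -0.91505431  1.13136614] [-126.239, 1.054, 31.662] 502.98528019249625
or [161.  63.] 746 [-0.791  1.142  0.107] [-0.829  1.114 -0.329] [-0.761  1.177  0.453]
or [221.  52.] 3861 [-1.117  2.154 -0.059] [-1.35   2.098 -0.501] [-0.946  2.209  0.212]
or [250.  12.] 274 [-0.85   2.154  0.143] [-0.917  1.579  0.033] [-0.492  2.192  0.328]
or [542.  26.] 1501 [1.031 2.154 0.298] [0.774 1.82  0.169] [1.117 2.188 0.44 ]
or [357.  23.] 198 [-0.022  2.154  0.178] [-0.267  2.126  0.161] [0.193 2.186 0.193]
or [258.  59.] 1057 [-0.8    2.153 -0.173] [-0.916  1.563 -0.464] [-0.387  2.199  0.186]
or [328.  65.] 1708 [ 0.062  2.141 -0.043] [-0.601  0.789 -0.171] [0.394 2.201 0.436]
or [115.  65.] 107 [-1.192  1.143  0.021] [-1.223  1.118 -0.045] [-1.164  1.167  0.086]
or [260. 109.] 276 [-0.753  2.149 -0.575] [-0.877  1.578 -0.647] [-0.491  2.193 -0.312]
or [296. 113.] 500 [0.266 0.835 0.17 ] [0.175 0.79  0.148] [0.365 0.92  0.178]
or [321. 119.] 84 [0.376 0.884 0.167] [-0.277  0.815 -0.649] [0.394 2.186 0.217]
or [340. 125.] 104 [-0.112  2.155 -0.554] [-0.189  2.118 -0.613] [ 0.041  
[... 1005 characters left out ...]
106 -0.001] [0.457 0.197 0.033]
red [261. 248.] 43 [ 0.653 -0.034  0.214] [ 0.504 -0.047  0.002] [0.665 0.179 0.222]
t [0.33834808 0.20110388 1.40094035] [-170.899, 0.22, -90.063] 417.823321933533
or [383. 166.] 72 [ 0.636 -0.089  0.236] [ 0.608 -0.103  0.217] [ 0.665 -0.085  0.257]
or [424. 280.] 36 [ 0.311 -0.263  0.015] [ 0.282 -0.272 -0.001] [ 0.353 -0.257  0.024]
red [361. 163.] 49 [ 0.652 -0.035  0.215] [ 0.642 -0.068  0.049] [ 0.682 -0.024  0.222]
red [171. 207.] 33 [0.529 0.526 0.19 ] [0.515 0.509 0.184] [0.536 0.533 0.195]
red [297. 249.] 234 [0.412 0.149 0.024] [ 0.373  0.109 -0.001] [0.452 0.192 0.036]
red [ 13. 281.] 415 [0.318 0.826 0.423] [0.295 0.817 0.341] [0.341 0.867 0.437]
```

View pics/s1.png

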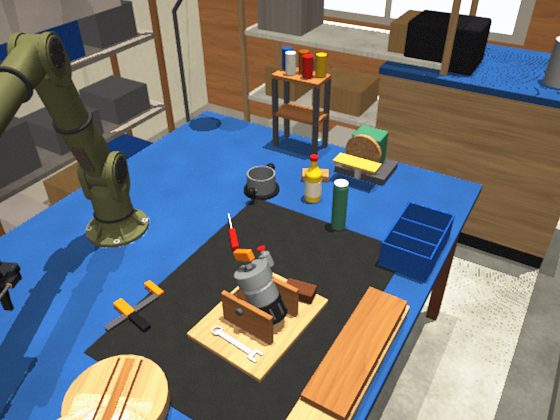

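View pics/t1.png

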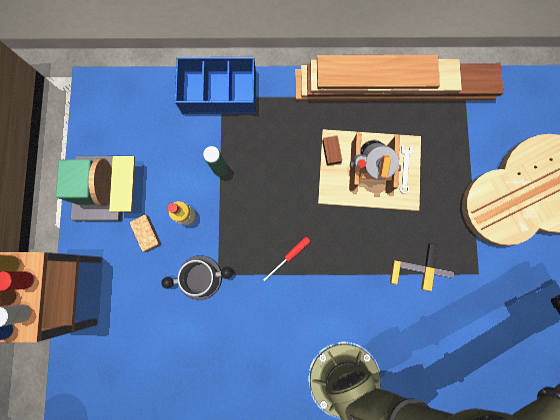

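Run:
```python
from h import *
c=cam('top');P=cloud(c)
z=P[...,2];x=P[...,0];y=P[...,1]
m=(abs(z-.018)<.012)&(x>.45)&(x<.9)&(y>-.35)&(y<.15)&(c['frame'].min(-1)>60)
m=cv2.morphologyEx(m.astype(np.uint8),cv2.MORPH_OPEN,np.ones((3,3)))
k,l,st,ce=cv2.connectedComponentsWithStats(m);i=1+st[1:,4].argmax()
q=P[l==i];print(len(q),np.median(q[:,2]))
r=cv2.minAreaRect((q[:,:2]*1000).astype(np.float32));print(r)
cor=cv2.boxPoints(r);print(cor)
```

```text
4505 0.018862867117543702
((685.0147705078125, -99.82168579101562), (343.0863952636719, 263.3675842285156), 85.80860137939453)
[[ 541.1453   -261.28152 ]
 [ 803.80853  -280.53064 ]
 [ 828.8842     61.638153]
 [ 566.221      80.88727 ]]
```

```bash
cat >> h.py <<'E'
yaw=np.radians(-4.2); C=R.from_euler('z',yaw).as_matrix(); s,co=np.sin(np.radians(27)),np.cos(np.radians(27))
N=C@np.array([[co,0,-s],[0,1,0],[s,0,co]])  # columns: nose x,y,z
nose=np.array([.685,-.100,0])+C@np.array([-.025,0,.191])
def pose(p,phi):
    "p in nose frame (m); phi: clockwise turn of tool (deg) from tool y = nose y"
    T=np.stack([-N[:,0],N[:,1],-N[:,2]],1)@R.from_euler('z',phi,degrees=True).as_matrix()
    return nose+N@np.array(p),T
def delta(p,T):
    o=get_obs(); A=R.from_euler('xyz',o['tool_rot'],degrees=True).as_matrix()
    return np.round(np.r_[A.T@(p-o['tool_pos'])/.3, R.from_matrix(A.T@T).as_rotvec()/np.pi],4)
def stat():
    o=get_obs(); A=R.from_euler('xyz',o['tool_rot'],degrees=True).as_matrix(); B=pose([0,0,0],0)[1]
    print('t',o['time_s'].round(2),'nose-frame pos mm',(N.T@(o['tool_pos']-nose)*1e3).round(1),'rel rotvec',np.degrees(R.from_matrix(B.T@A).as_rotvec()).round(2),
     'F',(N.T@o['force']).round(2),'M',(N.T@o['wrist_torque']).round(3),'e7',np.round(o['effort'][6],3),'q7',np.round(o['qpos'][6],2),'w',np.round(o['grip_width'],4),'gf',np.round(o['grasp_force'],1))
E
python3 - <<'E'
from h import *
stat(); print(nose, delta(*pose([0,0,.243],0)))
E
```

```text
Traceback (most recent call last):
  File "h.py", line 28, in stat
    print('t',o['time_s'].round(2),'nose-frame pos mm',(N.T@(o['tool_pos']-nose)*1e3).round(1),'rel rotvec',np.degrees(R.from_matrix(B.T@A).as_rotvec()).round(2),
              ^^^^^^^^^^^^^^^^^
AttributeError: 'float' object has no attribute 'round'
```

```bash
sed -i "s/o\['time_s'\].round(2)/round(float(o['time_s']),2)/" h.py
python3 - <<'E'
from h import *
stat(); print(nose, delta(*pose([0,0,.243],0)))
E
```

```text
t 0.25 nose-frame pos mm [-298.2 -518.8  186.8] rel rotvec [ 35.4    9.21 147.36] F [0.56 0.25 0.21] M [-0.039  0.043  0.02 ] e7 0.0 q7 -3.26 w 0.087 gf 0.0
[ 0.66006714 -0.09816905  0.191     ] [ 1.5386 -1.1248 -0.6173 -0.1967 -0.0512 -0.8187]
```

Call:
servo_tool --series '[[[0.1,-0.08,-0.2,0,0,-0.04,0.5],[0.2,-0.15,-0.4,-0.01,0,-0.08,0.5],[0.3,-0.22,-0.5,-0.02,0,-0.12,0.5],[0.4,-0.3,-0.6,-0.03,0,-0.16,0.5],[0.5,-0.37,-0.6,-0.04,-0.01,-0.2,0.5],[0.6,-0.44,-0.6,-0.05,-0.01,-0.24,0.5],[0.7,-0.51,-0.6,-0.06,-0.01,-0.28,0.5],[0.8,-0.58,-0.6,-0.07,-0.02,-0.32,0.5],[0.9,-0.66,-0.6,-0.08,-0.02,-0.36,0.5],[1.0,-0.73,-0.6,-0.1,-0.02,-0.4,0.5],[1.0,-0.73,-0.6,-0.1,-0.02,-0.44,0.5],[1.0,-0.73,-0.6,-0.1,-0.02,-0.44,0.5]]]'

```text
time_s: 1.25
tool_pos: [0.4566, -0.2574, 0.4037]
tool_rot: [169.1, 13.2, 104.3]
force: [-0.5, -0.6, 0.5]
grip_width: 0.0435
grasp_force: 0.0
```

Run:
```python
from h import *
stat(); print(delta(*pose([0,0,.243],0)))
```

```text
t 1.25 nose-frame pos mm [ -73.8 -173.7  276.4] rel rotvec [15.07  5.46 67.71] F [-0.17 -0.68  0.67] M [ 0.248  0.192 -0.086] e7 -0.6 q7 44.62 w 0.0435 gf 0.0
[ 0.4483  0.4542 -0.0332 -0.0837 -0.0303 -0.3762]
```

Call:
servo_tool --series '[[[0.1,0.1,-0.01,-0.02,-0.01,-0.04,0.5],[0.2,0.2,-0.02,-0.03,-0.01,-0.08,0.5],[0.3,0.3,-0.03,-0.04,-0.02,-0.12,0.5],[0.4483,0.4542,-0.0332,-0.05,-0.02,-0.2,0.5],[0.4483,0.4542,-0.0332,-0.0837,-0.0303,-0.3762,0.5],[0.4483,0.4542,-0.0332,-0.0837,-0.0303,-0.3762,0.5],[0.4483,0.4542,-0.0332,-0.0837,-0.0303,-0.3762,0.5],[0.4483,0.4542,-0.0332,-0.0837,-0.0303,-0.3762,0.5],[0.4483,0.4542,-0.0332,-0.0837,-0.0303,-0.3762,0.5],[0.4483,0.4542,-0.0332,-0.0837,-0.0303,-0.3762,0.5],[0.4483,0.4542,-0.0332,-0.0837,-0.0303,-0.3762,0.5],[0.4483,0.4542,-0.0332,-0.0837,-0.0303,-0.3762,0.5]]]'

```text
time_s: 2.25
tool_pos: [0.5492, -0.0997, 0.4063]
tool_rot: [179.8, 26.8, 174.6]
force: [-0.4, -0.3, 0.2]
grip_width: 0.0435
grasp_force: 0.0
```

```bash
cat > look.py <<'E'
from h import *
import sys
stat(); c=cam('wrist');save(c,sys.argv[1]);Q=(cloud(c)-nose)@N*1e3
hsv=cv2.cvtColor(c['frame'],cv2.COLOR_RGB2HSV)
for nm,lo,hi in(('or',(6,150,60),(20,255,255)),('red',(0,150,50),(5,255,255))):
    m=cv2.inRange(hsv,lo,hi);k,l,st,ce=cv2.connectedComponentsWithStats(m)
    for i in range(1,k):
        g=(l==i)&(c['depth']>0)
        if g.sum()>80:
            q=Q[g];t=q[q[:,2]>np.percentile(q[:,2],95)-5]
            print(nm,ce[i].round(),st[i],'top z',np.percentile(t[:,2],90).round(1),cv2.minAreaRect(t[:,:2].astype(np.float32)))
E
python3 look.py w1.png; python3 -c "
from h import *
print(delta(*pose([0,0,.243],0)))"
```

```text
t 2.25 nose-frame pos mm [ -0.7  -9.6 242. ] rel rotvec [0.38 0.16 1.07] F [-0.24 -0.29  0.34] M [ 0.176  0.403 -0.027] e7 0.237 q7 99.95 w 0.0435 gf 0.0
or [ 7. 50.] [ 0 37 19 25 95] top z -51.3 ((-178.2676544189453, -359.0801696777344), (4.579866886138916, 25.12375831604004), 25.417049407958984)
or [13. 63.] [  0  47  30  33 142] top z -56.9 ((-165.8509063720703, -355.9117736816406), (5.642573833465576, 33.22361755371094), 21.313282012939453)
or [24. 83.] [  0  61  50  46 229] top z -65.7 ((-150.1137237548828, -337.8367919921875), (3.997485399246216, 29.484994888305664), 27.317747116088867)
or [325. 124.] [319 105  13  38 226] top z -35.9 ((-78.12459564208984, 58.81895065307617), (12.977875709533691, 14.454329490661621), 89.0225830078125)
or [311. 129.] [304 123  13  13 121] top z -55.1 ((-59.7329216003418, 39.149620056152344), (16.77549934387207, 17.312671661376953), 0.7836032509803772)
or [357. 159.] [ 340  132   32   50 1082] top z -136.4 ((-22.995006561279297, 108.78524780273438), (25.2132511138916, 80.19670867919922), 15.476396560668945)
or [283. 176.] [275 157  18  53 271] to
[... 679 characters left out ...]
639180183410645), 87.6070327758789)
or [178. 306.] [174 296  11  20  98] top z 333.9 ((-29.29962158203125, -33.62258529663086), (1.5649030208587646, 8.482638359069824), 84.817626953125)
or [428. 336.] [ 349  327  157   19 1377] top z 342.0 ((-25.54083251953125, 28.424291610717773), (37.04291534423828, 3.3860955238342285), 89.22171020507812)
or [181. 338.] [159 332  46  13 302] top z 342.6 ((-26.31377601623535, -30.20012664794922), (2.263312816619873, 11.001103401184082), 0.21843788027763367)
red [335. 179.] [327 170  19  19 275] top z 27.6 ((-2.9859728813171387, 62.765586853027344), (22.94434356689453, 21.364852905273438), 43.753787994384766)
[-0.0013  0.0308 -0.0034 -0.0021 -0.0008 -0.0057]
```

View pics/w1.png

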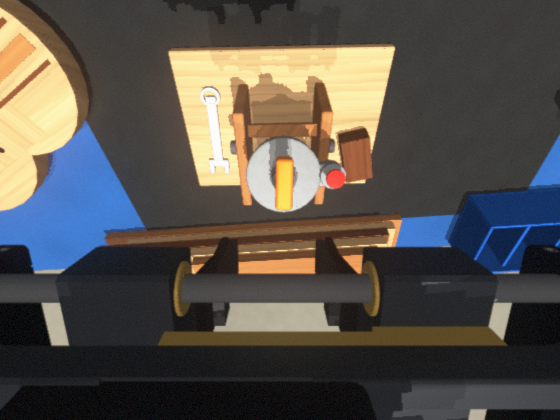

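```bash
echo "nose=nose+N@np.array([-.003,-.001,.0008])" >> h.py; python3 -c "
from h import *
print(delta(*pose([0,0,.120],0)));print(delta(*pose([0,0,.026],0)))"
```

```text
[ 0.0076  0.0299  0.4039 -0.0021 -0.0008 -0.0057]
[ 0.0068  0.032   0.7173 -0.0021 -0.0008 -0.0057]
```

Call:
servo_tool --series '[[[0.007,0.031,0.1,-0.002,-0.001,-0.006,0.5],[0.007,0.031,0.2,-0.002,-0.001,-0.006,0.5],[0.007,0.031,0.3,-0.002,-0.001,-0.006,0.5],[0.007,0.031,0.4,-0.002,-0.001,-0.006,0.5],[0.007,0.031,0.4,-0.002,-0.001,-0.006,0.5],[0.007,0.031,0.4,-0.002,-0.001,-0.006,0.5]]]'

```text
time_s: 2.8
tool_pos: [0.6017, -0.0944, 0.2966]
tool_rot: [180.0, 26.8, 175.9]
force: [-0.3, -0.2, 1.0]
grip_width: 0.0437
grasp_force: 0.0
```

```bash
python3 look.py w2.png | grep -E "nose|top z (5|6|2)[0-9]\." ; python3 -c "
from h import *
print(delta(*pose([0,0,.026],0)))"
```

```text
t 2.8 nose-frame pos mm [ -1.2   0.5 119.9] rel rotvec [-0.07  0.17 -0.12] F [ 0.21 -0.23  1.03] M [ 0.115  0.445 -0.026] e7 -0.027 q7 97.83 w 0.0437 gf 0.0
or [273. 209.] [259 179  30  81 650] top z 57.9 ((-0.7221183776855469, 0.022016525268554688), (19.503997802734375, 58.99073791503906), 88.40498352050781)
red [348. 211.] [335 198  28  27 575] top z 26.8 ((-0.04900646209716797, 63.51267623901367), (22.97177505493164, 21.765499114990234), 46.174434661865234)
[ 2.300e-03 -8.000e-04  3.188e-01  1.000e-04  2.000e-04  8.000e-04]
```

Well aligned. Descend, grip.

Call:
servo_tool --series '[[[0.001,-0.001,0.08,0,0,0,0.5],[0.001,-0.001,0.16,0,0,0,0.5],[0.001,-0.001,0.24,0,0,0,0.5],[0.001,-0.001,0.29,0,0,0,0.5],[0.001,-0.001,0.316,0,0,0,0.5],[0.001,-0.001,0.316,0,0,0,0.5],[0.001,-0.001,0.316,0,0,0,0.1],[0.001,-0.001,0.316,0,0,0,0.1],[0.001,-0.001,0.316,0,0,0,0.1],[0.001,-0.001,0.316,0,0,0,0.1],[0.001,-0.001,0.316,0,0,0,0.1],[0.001,-0.001,0.316,0,0,0,0.1]]]' --grip_force 40

```text
time_s: 3.85
tool_pos: [0.6452, -0.0992, 0.217]
tool_rot: [-179.8, 27.2, 176.0]
force: [-10.1, 0.8, 12.1]
grip_width: 0.0197
grasp_force: 72.5
```

```bash
python3 -c "
from h import *
stat()"
```

```text
t 3.85 nose-frame pos mm [ 1.6 -1.1 29.1] rel rotvec [ 0.11 -0.18 -0.16] F [-3.540e+00  1.000e-02  1.534e+01] M [-0.282  1.207 -0.3  ] e7 0.267 q7 93.69 w 0.0197 gf 72.5
```

Call:
servo_tool --series '[[[0,0,-0.01,0,0,0,0.1],[0,0,-0.01,0,0,0,0.1],[0,0,-0.01,0,0,0,0.1],[0,0,-0.01,0,0,0,0.1]]]' --grip_force 35

```text
time_s: 4.18
tool_pos: [0.645, -0.0991, 0.2172]
tool_rot: [-179.9, 27.2, 175.9]
force: [8.7, -2.3, -5.5]
grip_width: 0.0199
grasp_force: 50.6
```

```bash
python3 -c "
from h import *
stat()"
```

```text
t 4.18 nose-frame pos mm [ 1.5 -1.1 29.4] rel rotvec [ 0.03 -0.25 -0.11] F [ 5.36 -1.64 -8.92] M [-0.352 -0.623 -0.338] e7 0.281 q7 93.86 w 0.0199 gf 50.6
```

Call:
servo_tool --series '[[[0,0,0.003,0,0,0.015,0.1],[0,0,0.003,0,0,0.03,0.1],[0,0,0.003,0,0,0.045,0.1],[0,0,0.003,0,0,0.06,0.1],[0,0,0.003,0,0,0.075,0.1],[0,0,0.003,0,0,0.09,0.1],[0,0,0.003,0,0,0.105,0.1],[0,0,0.003,0,0,0.12,0.1],[0,0,0.003,0,0,0.135,0.1],[0,0,0.003,0,0,0.15,0.1],[0,0,0.003,0,0,0.165,0.1]]]'

```text
time_s: 5.1
tool_pos: [0.6451, -0.0991, 0.2173]
tool_rot: [165.8, 23.5, 143.3]
force: [3.0, -1.0, 0.2]
grip_width: 0.02
grasp_force: 50.2
```

```bash
python3 -c "
from h import *
stat()"
```

```text
t 5.1 nose-frame pos mm [ 1.7 -1.1 29.4] rel rotvec [ 0.03 -0.25 29.54] F [ 2.87 -0.79 -1.22] M [-0.575 -0.116  0.45 ] e7 0.132 q7 64.07 w 0.02 gf 50.2
```

Call:
servo_tool --series '[[[0,0,0,0,0,0.011,0.1],[0,0,0,0,0,0.022,0.1],[0,0,0,0,0,0.033,0.1],[0,0,0,0,0,0.033,0.1]]]'

```text
time_s: 5.43
tool_pos: [0.645, -0.0991, 0.2172]
tool_rot: [163.4, 21.9, 137.1]
force: [2.8, -1.4, 1.4]
grip_width: 0.0194
grasp_force: 50.2
```

```bash
python3 -c "
from h import *
stat()"
```

```text
t 5.43 nose-frame pos mm [ 1.6 -1.  29.3] rel rotvec [ 0.   -0.24 35.47] F [ 3.18 -1.23 -0.09] M [-0.613 -0.055 -0.162] e7 -0.275 q7 58.17 w 0.0194 gf 50.2
```

Call:
servo_tool --series '[[[0,0,0,0,0,0.008,0.1],[0,0,0,0,0,0.016,0.1],[0,0,0,0,0,0.016,0.1],[0,0,0,0,0,0.016,0.1]]]'

```text
time_s: 5.77
tool_pos: [0.645, -0.0991, 0.2172]
tool_rot: [162.4, 21.1, 134.2]
force: [2.3, -1.6, 2.2]
grip_width: 0.0197
grasp_force: 50.4
```

```bash
python3 -c "
from h import *
stat()"
```

```text
t 5.77 nose-frame pos mm [ 1.6 -1.  29.3] rel rotvec [-2.00e-02 -2.30e-01  3.83e+01] F [ 3.19 -1.43  0.89] M [-0.65  -0.334 -0.113] e7 0.063 q7 55.38 w 0.0197 gf 50.4
```

```bash
cat > m.py <<'E'
from h import *
L=[]
for i in range(5):
    o=get_obs(); L.append([(N.T@o['wrist_torque'])[2],o['effort'][6]]); eyes.read_camera('wrist') if i<4 else 0
L=np.array(L);print(L.T.round(2).tolist(),L.mean(0).round(3));stat()
E
python3 m.py
```

```text
[[-0.11, -0.11, -0.11, -0.15, -0.16], [0.06, 0.11, 0.12, 0.12, 0.12]] [-0.129  0.105]
t 5.97 nose-frame pos mm [ 1.6 -1.  29.3] rel rotvec [-2.000e-02 -2.200e-01  3.834e+01] F [ 5.23 -1.71  3.94] M [-0.878 -0.468 -0.157] e7 0.118 q7 55.34 w 0.0198 gf 50.6
```

Call:
servo_tool --series '[[[0,0,0,0,0,0.008,0.1],[0,0,0,0,0,0.016,0.1],[0,0,0,0,0,0.024,0.1]]]'

```text
time_s: 6.22
tool_pos: [0.6451, -0.0991, 0.2172]
tool_rot: [160.9, 19.7, 129.8]
force: [1.6, -3.1, 5.0]
grip_width: 0.0196
grasp_force: 50.6
```

```bash
python3 m.py
```

```text
[[0.51, -0.25, -0.04, 0.13, 0.15], [-0.24, 0.15, -0.11, -0.14, -0.17]] [ 0.1   -0.102]
t 6.42 nose-frame pos mm [ 1.6 -0.9 29.3] rel rotvec [-2.000e-02 -2.200e-01  4.261e+01] F [ 5.05 -3.68  3.48] M [-0.997 -0.503  0.145] e7 -0.165 q7 51.06 w 0.0195 gf 50.6
```

Call:
servo_tool --series '[[[0,0,0,0,0,0.008,0.1],[0,0,0,0,0,0.016,0.1],[0,0,0,0,0,0.024,0.1]]]'

```text
time_s: 6.67
tool_pos: [0.6451, -0.0991, 0.2172]
tool_rot: [159.4, 18.2, 125.5]
force: [2.6, -2.4, 4.9]
grip_width: 0.0197
grasp_force: 50.6
```

```bash
python3 m.py
```

```text
[[0.25, 0.15, 0.07, 0.04, 0.05], [0.03, -0.27, -0.28, -0.13, -0.09]] [ 0.111 -0.146]
t 6.87 nose-frame pos mm [ 1.6 -1.  29.3] rel rotvec [-3.000e-02 -2.200e-01  4.693e+01] F [ 5.15 -3.01  3.9 ] M [-0.879 -0.557  0.055] e7 -0.094 q7 46.74 w 0.0199 gf 50.6
```

Call:
servo_tool --series '[[[0,0,0,0,0,0.011,0.1],[0,0,0,0,0,0.022,0.1],[0,0,0,0,0,0.033,0.1]]]'

```text
time_s: 7.12
tool_pos: [0.6451, -0.099, 0.2172]
tool_rot: [157.7, 16.1, 119.7]
force: [4.0, -3.6, 5.4]
grip_width: 0.02
grasp_force: 50.6
```

```bash
python3 m.py
```

```text
[[0.41, 0.16, 0.03, -0.04, -0.05], [0.03, -0.3, -0.31, -0.08, -0.02]] [ 0.103 -0.135]
t 7.32 nose-frame pos mm [ 1.6 -1.  29.3] rel rotvec [-4.000e-02 -2.200e-01  5.288e+01] F [ 4.85 -2.    3.3 ] M [-0.91  -0.48  -0.055] e7 -0.015 q7 40.79 w 0.0196 gf 50.6
```

Call:
servo_tool --series '[[[0,0,0,0,0,0.011,0.1],[0,0,0,0,0,0.022,0.1],[0,0,0,0,0,0.033,0.1]]]'

```text
time_s: 7.57
tool_pos: [0.6451, -0.099, 0.2172]
tool_rot: [156.3, 13.8, 114.1]
force: [2.2, -2.1, 5.5]
grip_width: 0.0197
grasp_force: 50.6
```

```bash
python3 m.py
```

```text
[[0.35, 0.12, -0.09, -0.1, -0.17], [0.0, -0.22, -0.19, 0.06, 0.12]] [ 0.023 -0.045]
t 7.77 nose-frame pos mm [ 1.6 -0.9 29.3] rel rotvec [-0.06 -0.22 58.85] F [ 4.8  -2.34  4.14] M [-0.985 -0.44  -0.168] e7 0.125 q7 34.84 w 0.0197 gf 50.6
```

Call:
servo_tool --series '[[[0,0,0,0,0,0.011,0.1],[0,0,0,0,0,0.022,0.1],[0,0,0,0,0,0.033,0.1]]]'

```text
time_s: 8.02
tool_pos: [0.6451, -0.099, 0.2172]
tool_rot: [155.1, 11.3, 108.5]
force: [2.7, -1.7, 4.7]
grip_width: 0.0195
grasp_force: 50.6
```

```bash
python3 m.py
```

```text
[[0.47, 0.39, 0.22, 0.22, 0.21], [-0.07, -0.46, -0.48, -0.27, -0.22]] [ 0.304 -0.299]
t 8.22 nose-frame pos mm [ 1.6 -0.9 29.3] rel rotvec [-6.000e-02 -2.300e-01  6.472e+01] F [ 5.39 -2.54  4.11] M [-1.026 -0.549  0.215] e7 -0.221 q7 28.94 w 0.0196 gf 50.6
```

Call:
servo_tool --series '[[[0,0,0,0,0,0.011,0.1],[0,0,0,0,0,0.022,0.1],[0,0,0,0,0,0.033,0.1]]]'

```text
time_s: 8.47
tool_pos: [0.6451, -0.0991, 0.2173]
tool_rot: [154.1, 8.7, 103.0]
force: [3.1, -3.3, 5.7]
grip_width: 0.0196
grasp_force: 49.9
```

```bash
python3 m.py
```

```text
[[0.53, 0.14, -0.06, -0.06, -0.15], [-0.11, -0.32, -0.23, 0.03, 0.09]] [ 0.079 -0.108]
t 8.67 nose-frame pos mm [ 1.6 -1.  29.3] rel rotvec [-0.09 -0.22 70.72] F [ 5.83 -2.55  3.69] M [-0.87  -0.408 -0.149] e7 0.094 q7 22.96 w 0.0196 gf 49.9
```

Call:
servo_tool --series '[[[0,0,0,0,0,0.009,0.1],[0,0,0,0,0,0.018,0.1],[0,0,0,0,0,0.027,0.1]]]'

```text
time_s: 8.92
tool_pos: [0.6451, -0.099, 0.2172]
tool_rot: [153.5, 6.6, 98.7]
force: [3.1, -3.1, 5.1]
grip_width: 0.0199
grasp_force: 49.9
```

```bash
python3 m.py
```

```text
[[0.34, 0.15, -0.03, -0.04, -0.06], [-0.03, -0.24, -0.23, -0.03, 0.03]] [ 0.071 -0.099]
t 9.12 nose-frame pos mm [ 1.6 -1.  29.3] rel rotvec [-0.1  -0.22 75.57] F [ 5.26 -2.52  2.91] M [-0.914 -0.491 -0.062] e7 0.026 q7 18.11 w 0.0199 gf 49.9
```

Call:
servo_tool --series '[[[0,0,0,0,0,0.009,0.1],[0,0,0,0,0,0.018,0.1],[0,0,0,0,0,0.027,0.1]]]'

```text
time_s: 9.37
tool_pos: [0.6451, -0.099, 0.2173]
tool_rot: [153.1, 4.4, 94.3]
force: [3.3, -3.3, 5.1]
grip_width: 0.0195
grasp_force: 49.9
```

```bash
python3 m.py
```

```text
[[0.36, 0.17, 0.09, 0.01, 0.09], [-0.03, -0.3, -0.31, -0.12, -0.06]] [ 0.145 -0.163]
t 9.57 nose-frame pos mm [ 1.7 -1.  29.3] rel rotvec [-0.1  -0.22 80.41] F [ 5.02 -3.28  3.29] M [-0.914 -0.5    0.091] e7 -0.064 q7 13.26 w 0.0198 gf 49.9
```

Call:
servo_tool --series '[[[0,0,0,0,0,0.009,0.1],[0,0,0,0,0,0.018,0.1],[0,0,0,0,0,0.027,0.1]]]'

```text
time_s: 9.82
tool_pos: [0.6452, -0.099, 0.2172]
tool_rot: [152.9, 2.2, 90.0]
force: [3.6, -3.5, 5.5]
grip_width: 0.0196
grasp_force: 49.9
```

```bash
python3 m.py
```

```text
[[0.41, 0.16, 0.13, 0.12, 0.09], [-0.03, -0.35, -0.37, -0.2, -0.15]] [ 0.184 -0.222]
t 10.02 nose-frame pos mm [ 1.7 -1.  29.3] rel rotvec [-0.11 -0.22 85.26] F [ 4.49 -3.26  2.34] M [-0.969 -0.433  0.087] e7 -0.153 q7 8.42 w 0.0194 gf 49.9
```

Call:
servo_tool --series '[[[0,0,0,0,0,0.009,0.1],[0,0,0,0,0,0.018,0.1],[0,0,0,0,0,0.027,0.1]]]'

```text
time_s: 10.27
tool_pos: [0.6451, -0.099, 0.2172]
tool_rot: [152.8, -0.1, 85.6]
force: [2.4, -3.6, 5.0]
grip_width: 0.0198
grasp_force: 49.9
```

```bash
python3 m.py
```

```text
[[-0.24, -0.38, -0.5, -0.61, -0.59], [0.53, 0.26, 0.27, 0.49, 0.55]] [-0.466  0.422]
t 10.47 nose-frame pos mm [ 1.6 -0.9 29.3] rel rotvec [-0.15 -0.18 90.27] F [ 5.56 -2.27  4.59] M [-0.755 -0.411 -0.594] e7 0.553 q7 3.47 w 0.0196 gf 51.0
```

Call:
servo_tool --series '[[[0,0,0,0,0,0.009,0.1],[0,0,0,0,0,0.018,0.1],[0,0,0,0,0,0.027,0.1]]]'

```text
time_s: 10.72
tool_pos: [0.6451, -0.099, 0.2172]
tool_rot: [152.9, -2.3, 81.2]
force: [3.3, -2.8, 5.2]
grip_width: 0.0197
grasp_force: 49.9
```

```bash
python3 m.py
```

```text
[[-0.26, -0.36, -0.35, -0.39, -0.42], [0.57, 0.29, 0.17, 0.3, 0.33]] [-0.357  0.331]
t 10.92 nose-frame pos mm [ 1.7 -1.  29.3] rel rotvec [-0.16 -0.19 95.1 ] F [ 5.61 -2.65  3.6 ] M [-0.802 -0.43  -0.421] e7 0.328 q7 -1.37 w 0.02 gf 50.1
```

Call:
servo_tool --series '[[[0,0,0,0,0,0.009,0.1],[0,0,0,0,0,0.018,0.1],[0,0,0,0,0,0.027,0.1]]]'

```text
time_s: 11.17
tool_pos: [0.6452, -0.099, 0.2173]
tool_rot: [153.1, -4.4, 77.0]
force: [4.0, -3.3, 4.5]
grip_width: 0.0197
grasp_force: 49.9
```

```bash
python3 m.py
```

```text
[[0.65, 0.54, 0.44, 0.42, 0.44], [-0.33, -0.67, -0.68, -0.5, -0.46]] [ 0.498 -0.528]
t 11.37 nose-frame pos mm [ 1.8 -1.  29.3] rel rotvec [-0.15 -0.23 99.76] F [ 5.75 -2.7   3.17] M [-0.942 -0.613  0.44 ] e7 -0.459 q7 -6.11 w 0.0201 gf 49.9
```

Call:
servo_tool --series '[[[0,0,0,0,0,-0.007,0.1],[0,0,0,0,0,-0.013,0.1],[0,0,0,0,0,-0.013,0.1],[0,0,0,0,0,-0.013,0.48],[0,0,0,0,0,-0.013,0.48],[0,0,0,0,0,-0.013,0.48],[0,0,0,0,0,-0.013,0.48],[0,0,0,0,0,-0.013,0.48],[0,0,-0.05,0,0,-0.013,0.48],[0,0,-0.15,0,0,-0.013,0.48],[0,0,-0.25,0,0,-0.013,0.48],[0,0,-0.25,0,0,-0.013,0.48]]]'

```text
time_s: 12.37
tool_pos: [0.6098, -0.0947, 0.2871]
tool_rot: [152.9, -3.4, 79.2]
force: [1.9, -0.4, 1.0]
grip_width: 0.0416
grasp_force: 0.0
```

```bash
python3 look.py w3.png | grep -E "nose|top z (5|6|2)[0-9]\." ; python3 -c "
from h import *
print(delta(*pose([0,.0625,.105],90)));print(delta(*pose([0,.0625,.105],0)))"
```

```text
t 12.37 nose-frame pos mm [  1.7   0.8 107.7] rel rotvec [-0.23 -0.19 97.46] F [ 2.22 -0.26  0.02] M [ 0.038  0.33  -0.035] e7 0.163 q7 -0.42 w 0.0416 gf 0.0
or [276. 221.] [ 263  181   28   83 2150] top z 58.6 ((0.3275442123413086, 0.6201038360595703), (58.96821594238281, 19.516311645507812), 81.84729766845703)
red [265. 135.] [250 120  30  31 712] top z 26.9 ((-0.048712730407714844, 63.93204116821289), (22.517011642456055, 21.5024471282959), 82.67694091796875)
[ 2.04e-01 -2.84e-02  1.60e-03  7.00e-04 -2.00e-04 -4.16e-02]
[ 2.040e-01 -2.840e-02  1.600e-03  7.000e-04  4.000e-04 -5.416e-01]
```

View pics/w3.png

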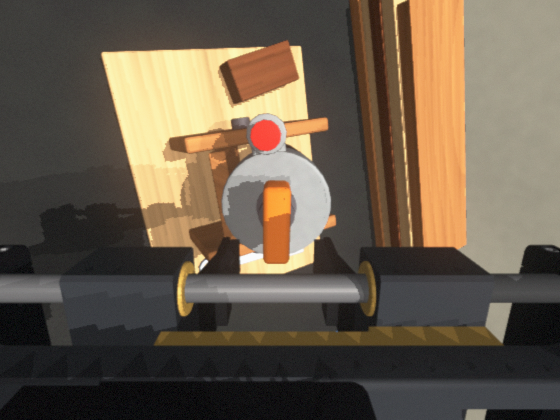

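Call:
servo_tool --series '[[[0.1,-0.014,0,0,0,-0.02,0.3],[0.208,-0.028,0,0,0,-0.042,0.0],[0.208,-0.028,0,0,0,-0.042,0.0],[0.208,-0.028,0.1,0,0,-0.042,0.0],[0.208,-0.028,0.2,0,0,-0.042,0.0],[0.208,-0.028,0.23,0,0,-0.042,0.0],[0.208,-0.028,0.23,0,0,-0.042,0.0],[0.208,-0.028,0.23,0,0,-0.042,0.0]]]' --grip_force 20

```text
time_s: 13.08
tool_pos: [0.6449, -0.0349, 0.2194]
tool_rot: [153.2, -0.1, 85.8]
force: [0.1, 0.3, 0.4]
grip_width: 0.0019
grasp_force: 0.0
```

```bash
python3 -c "
from h import *
stat();print(delta(*pose([0,.0637,.014],90)))"
```

```text
t 13.08 nose-frame pos mm [-1.7 63.  33.5] rel rotvec [8.000e-02 1.800e-01 8.999e+01] F [0.25 0.27 0.34] M [-0.018  0.462  0.042] e7 -0.05 q7 -6.03 w 0.0019 gf 0.0
[ 0.0022  0.006   0.0649 -0.0009 -0.0004  0.0001]
```

Call:
servo_tool --series '[[[0.002,0.006,0.01,0,0,0,0],[0.002,0.006,0.018,0,0,0,0],[0.002,0.006,0.023,0,0,0,0],[0.002,0.006,0.026,0,0,0,0],[0.002,0.006,0.029,0,0,0,0],[0.002,0.006,0.032,0,0,0,0],[0.002,0.006,0.035,0,0,0,0],[0.002,0.006,0.038,0,0,0,0],[0.002,0.006,0.041,0,0,0,0],[0.002,0.006,0.044,0,0,0,0]]]'

```text
time_s: 13.92
tool_pos: [0.6537, -0.0353, 0.2104]
tool_rot: [152.9, 0.0, 85.8]
force: [-2.8, -0.6, 2.6]
grip_width: 0.0004
grasp_force: 1.9
```

```bash
python3 -c "
from h import *
stat();print(delta(*pose([0,.0637,.014],90)))"
```

```text
t 13.92 nose-frame pos mm [ 2.1 63.2 21.4] rel rotvec [-6.000e-02 -7.000e-02  8.999e+01] F [-1.29 -0.81  3.57] M [-0.024  0.546 -0.027] e7 -0.019 q7 -7.18 w 0.0004 gf 1.9
[ 0.0016 -0.0069  0.0247  0.0004  0.      0.0001]
```

Call:
servo_tool --series '[[[0,-0.003,0.004,0,0,0,0],[0,-0.005,0.008,0,0,0,0],[0,-0.005,0.012,0,0,0,0],[0,-0.005,0.015,0,0,0,0],[0,-0.005,0.018,0,0,0,0],[0,-0.005,0.021,0,0,0,0],[0,-0.005,0.024,0,0,0,0],[0,-0.005,0.026,0,0,0,0],[0,-0.005,0.026,0,0,0,0]]]'

```text
time_s: 14.67
tool_pos: [0.6557, -0.0354, 0.2029]
tool_rot: [153.0, 0.0, 85.8]
force: [-3.7, -0.4, 7.6]
grip_width: 0.0006
grasp_force: 4.1
```

```bash
python3 -c "
from h import *
stat()"
```

```text
t 14.67 nose-frame pos mm [ 0.4 63.3 13.9] rel rotvec [-3.000e-02 -5.000e-02  8.998e+01] F [ 0.21 -0.65  8.41] M [-0.01   0.221 -0.05 ] e7 -0.038 q7 -7.67 w 0.0006 gf 4.1
```

Call:
servo_tool --series '[[[0,0,0.003,0,0,0,0],[0,0,0.006,0,0,0,0],[0,0,0.009,0,0,0,0],[0,0,0.009,0,0,0,0]]]'

```text
time_s: 15.0
tool_pos: [0.6565, -0.0352, 0.2023]
tool_rot: [153.0, 0.1, 85.8]
force: [-15.1, 0.3, 20.3]
grip_width: 0.0006
grasp_force: 12.1
```

```bash
python3 -c "
from h import *
stat()"
```

```text
t 15.0 nose-frame pos mm [ 0.8 63.6 13. ] rel rotvec [ 2.000e-02 -7.000e-02  8.995e+01] F [-4.17 -0.76 24.96] M [-0.066  1.449 -0.019] e7 -0.027 q7 -7.87 w 0.0006 gf 12.1
```

Firm end stop: fully home. Retreat along the axis and check.

Call:
servo_tool --series '[[[0,0,-0.03,0,0,0,0],[0,0,-0.1,0,0,0,0],[0,0,-0.2,0,0,0,0],[0,0,-0.3,0,0,0,0],[0,0,-0.35,0,0,0,0],[0,0,-0.35,0,0,0,0]]]'

```text
time_s: 15.5
tool_pos: [0.6091, -0.032, 0.2964]
tool_rot: [152.8, 0.1, 85.8]
force: [0.8, -0.3, 0.7]
grip_width: 0.0009
grasp_force: 0.0
```

```bash
python3 look.py w4.png | grep -E "nose|top z (5|6|2|1)[0-9]\."
```

```text
t 15.5 nose-frame pos mm [  1.2  63.3 118.4] rel rotvec [-0.13 -0.21 89.98] F [ 1.03 -0.24  0.25] M [ 0.027  0.42  -0.009] e7 0.106 q7 -1.62 w 0.0009 gf 0.0
red [276. 204.] [264 192  26  25 510] top z 14.8 ((0.08603954315185547, 64.32292175292969), (22.163347244262695, 22.42502784729004), 47.4796142578125)
```

Cap top went from 26.9 to 14.8 mm, the full 12 mm of travel.

```bash
python3 -c "
from cell import env
print(env.sign_off())"
```

```text
the job is handed in; nothing more can be done
None
```

The spindle should be locked: the knob is in its notch about 97° clockwise, and the red plunger is pushed fully home (12 mm by camera, about 25 N at the end stop); the arm is clear and the job is handed in at about 15.5 s.

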